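# Take the stopped sliding lid off a pencil box and add it to the pile of lids

## Task

One of the two pencil boxes in the slanted rack still has its sliding lid on. Lift the lid's tongue end over the stop lip, slide the lid out of the grooves and lay it flat and squarely on top of the pile of lids on the desk, tongue over tongue and right way up, without dropping it or letting it slap down. Leave the pile where it lies and do not push the other things on the desk about.

Things in the scene. Friction and masses are not known exactly. Their poses are not given: they have to be found in the camera images.
- lid_centre (a point): Centre of the plate of the lid still on its box, half-way through its thickness. The lid is one flat plywood piece, 6 mm thick, about 50 to 85 g: a plate 188 x 66 mm with a tongue 42 mm long, 34 mm wide, round-ended, in the middle of one short edge. Axes: x along the lid from tongue to rear, y across, z out of its upper face. On the box x points up the slope.
- lid_grip (a point): Point in this lid's tongue to pinch it by its two sides (34 mm apart): on the centre line, half-way through the thickness, 24 mm out from the plate's edge and 18 mm short of the tongue's end; 118 mm along -x from lid_centre, same axes. On the box the tongue sticks out 33 mm past the front wall, at the low end, in the open about 85 mm above the desk.
- box: Pencil box that still has its lid, light wood, 208 x 78 x 47 mm, firmly seated in either bay of the rack, sloping 25 degrees down to its tongue end. Origin: centre of underside; x up the slope to its rear wall, y across, z out of its mouth. The lid lies on ledges 34 mm above the underside between side cheeks that rise 13 mm above the ledges, with 2 mm play on each side.
- box_lip (a point): Middle of the stop lip's top, on the box's low front wall, 100 mm along -x from the box's middle. The lip is 4 mm high above the ledges and 8 mm thick, in two pieces with a 40 mm notch between where the tongue passes. The plate edge rests 1 mm or less behind it. Lifting the tongue point 5 to 11 mm square to the slope brings the plate over the lip, its rear still in the grooves.
- box_groove (a point): Middle between the front ends of the two overhangs that cover the lid's long edges over its rear only (box x from +40 to +96 mm; this point is at +40 mm, at the overhangs' lower face). Each makes a groove 9 mm high for the 6 mm lid; forward of it the mouth is open above. The lid's rear edge is clear of the grooves once the lid has slid 53 mm down the slope.
- open_box: The other pencil box, alike, in the other bay, without lid, with pencils in it. Same axes as box. Centre lines of the two boxes are 110 mm apart.
- rack: Grey sheet-metal slanted rack, fixed, 214 mm wide, about 200 mm deep, its shelf sloping 25 degrees from about 150 mm above the desk at its rear down to 60 mm in front, nearest the robot; with the boxes its top is at about 190 mm. Origin on the desk under the middle of the shelf; x level, towards its high rear; y across; bays at y = +55 and -55 mm.
- pile_top_grip (a point): The same tongue point on the top one of two loose lids that lie squarely in a pile, flat on the desk. Alike in every way to the lid on the box and with the same axes (x from the tongue to the rear, z up). The pile is 12 mm high; this point is 9 mm above the desk.
- pile_top_centre (a point): Centre of the plate of the top lid of the pile, half-way through its thickness, 118 mm along its x from pile_top_grip; same axes.
- pile_low_grip (a point): The same tongue point on the lower lid of the pile, 3 mm above the desk.
- pile_low_centre (a point): Centre of the plate of the lower lid of the pile; same axes.
- third_box: Third such pencil box, open, with pencils, lying loose and flat on the desk: leave alone. 208 x 78 x 47 mm, origin at the centre of its underside, x along it.
- mug: White mug, 80 mm across, 95 mm high, handle at its +y: leave alone. Origin at the centre of its foot.
- stapler: Black stapler 135 x 32 x 48 mm lying along its x: leave alone. Origin at the centre of its underside.
- notes: Block of note paper 90 x 90 x 45 mm: leave alone. Origin at the centre of its underside.
There are look-alikes about, which are no part of the job. What is shaped like the part that bears lid_centre but blue or purple is not meant.

How it is judged (in metres and radians):
On the way:
1. the lid's tongue end is lifted over the stop lip and the lid slides down the slope out of the grooves: its rear edge is forward of the overhangs while the lid is still over the box (x of lid_centre in the frame of box between -0.2 and -0.055 m and z of lid_centre in the frame of box below 0.12 m), for 0.02 s.
At the end, for the whole second after the job is handed in: The lid lies at rest, flat and right way up, on the two lids of the pile. Of each lid, tongue point and plate centre are within 12 mm (seen from above) of those of the lid below and its length within 0.1 rad of that lid's; the lowest lid is within 30 mm of where it lay (horizontal distance between lid_grip and pile_top_grip below 0.012 m and horizontal distance between lid_centre and pile_top_centre below 0.012 m and horizontal distance between pile_top_grip and pile_low_grip below 0.012 m and horizontal distance between pile_top_centre and pile_low_centre below 0.012 m and height (world z) of lid_grip between 0.012 and 0.018 m and height (world z) of lid_centre between 0.012 and 0.018 m and angle between lid_centre's own z axis and vertical below 0.1 rad and angle between the x axis of lid_centre and the x axis of pile_top_centre, either way round below 0.1 rad and angle between the x axis of pile_top_centre and the x axis of pile_low_centre, either way round below 0.1 rad and distance of each of pile_low_grip, pile_low_centre from where it was at the start of the episode below 0.03 m and linear speed of lid below 0.02 m/s); the robot touches nothing.
It fails at once if the third box, the mug, the stapler or the note block is pushed more than 25 mm (distance of any of third_box, mug, stapler, notes from where it was at the start of the episode above 0.025 m).
It fails at once if the lid is dropped or thrown onto the pile instead of being laid there (horizontal distance between lid_grip and pile_top_grip below 0.1 m and height (world z) of lid_grip below 0.06 m and linear speed of lid above 0.7 m/s).
It fails at once if the lid is let go over the pile while it still slants, so that an end slaps down (horizontal distance between lid_centre and pile_top_centre below 0.1 m and angle between lid_centre's own z axis and vertical above 0.12 rad and contact force between the fingers and lid below 0.02 N).
It also fails if it takes over 51 s, if anything falls off the work surface, if the arm or the gripper's body presses on something with over 40 N, if the wrist force passes 120 N, or if a joint passes its speed limit or range.

## Robot

A 6-joint arm with a two-finger parallel gripper is mounted at the origin on the work surface. World frame = base frame: x ahead of the robot, y to its left, z up, the work surface at z = 0. Lengths are in mm, angles in rad, forces in N, time in s.
With the tool pointing down it reaches from about 275 to 1000 mm from the base axis. Payload 8.4 kg.
Tool frame: the origin (TCP) lies midway between the tips of the shut fingers; the grasp point (between the pads) lies 19 mm behind it; z points along the fingers, y is the line along which they close (so a half turn about z gives the same grasp; the last joint's range is limited). The gripper opens to 85 mm and grips with 20 to 120 N. Pads are 22 mm wide; open, the fingers measure 114 mm over their backs; the gripper's body (76 mm by 85 mm) begins 54 mm behind the grasp point. The pads swing forward as they close: fully open they stand 13 mm farther back than shut.
Start: joints at [1.249, 0.353, 1.633, -0, 1.155, -0.002], TCP at [196.484, 593.314, 231.281] pointing down, gripper open.
Joint ranges: [-2.63, 2.63], [-0.92, 2.1], [0.06, 2.66], [-1.3, 4.44], [0, 2.69], [-3.02, 3.02]. Speed limits (rad/s): [2.22, 2.22, 2.79, 3.14, 3.14, 3.14].

## Interface

Orientations are given as [roll, pitch, yaw] about the fixed x, y, z axes, in that order (R = Rz(yaw) Ry(pitch) Rx(roll)).
In Python, from rig import monitor, imaging, r gives the robot as it stands.
- The arm moves only by the tool drive_tool, never from a script. Its argument "plan" is a list of rows, each an object of numbers: "x", "y", "z": the shift along the tool's x, y, z in units of 50 mm (1.0 is 50 mm); "ax", "ay", "az": the turn, a rotation vector about the tool's x, y, z in units of 6 degrees (1.0 is 6 degrees); "hand": the finger opening in mm, from 0 to 85.4. In form: [{"x": .., "y": .., "z": .., "ax": .., "ay": .., "az": .., "hand": ..}, ...]. A call has 1 to 8 rows; each row is the pose to reach, as a shift and turn from the pose commanded when the call began, along the tool's axes at that moment; what a row does not reach only later rows make up. A row lasts 1/10 s, in which the tool goes at most 50 mm and 8.59 degrees, less where a joint would pass 70% of its speed; a pose out of reach is approached as far as the arm can. A call with a gripper value outside its range is refused whole. The fingers move at their own pace and stop on an object; "grip_force" is the grip in N (left out, the last holds). Time passes only in rows, so rows that repeat a pose let the fingers close. It gives the time, the measured TCP pose, the force, the opening and the grip force at its end, in the units of the state.
- monitor.sense(): the state, without advancing time (a new reading comes with each control period).
- imaging.grab_frame(name): name is "scene" or "top"; returns the picture (420x560x3 uint8, red, green, blue); there is no depth.
- imaging.camera_info(name): a dict with "mtx" (3x3 intrinsics, pixels), "R" (3x3) and "t" (3): a world point X has camera coordinates R X + t. Camera axes: x right, y down, z forward; pixel columns grow to the right and rows downward; lengths in mm; the calibration is good to about 2 mm. A picture is of the moment at which its call begins. camera_info takes no time and is no camera call.
- r.sign_off(): hands the job in; it is judged then, once.
The state is a dict: "clock": time; "qpos": joint angles; "qvel": joint speeds; "joint_efforts": joint torques, N m; "eef_pos": TCP position; "tcp_rot": TCP orientation; "contact_force": force on the tool from outside, world axes, zero at the start; "wrist_torque": the same for the moment, N m; "opening": opening from 0.0 (shut) to 1.0 (fully open); "grasp_force": force on a finger pad.
Only numpy, scipy, OpenCV 4.12 (cv2) and the standard library are available. Lean on these libraries where they do the work, as an engineer would, in place of code of your own. Each camera call takes 0.05 s, during which the arm holds its last target. There are 200 camera calls.

## Working session

There is one attempt and no reset: what is moved stays moved. The work goes in short steps, Python scripts to look and compute and a tool call to move; the robot and the scene stay as the last step left them, time stands still between calls to the robot, and variables do not carry over. Pictures are saved under pics/ and viewed, at most 10 in all, crops included, and the job is handed in when it is done.

Besides the shell and the picture viewer there is one more tool, called after "Emit:" by a JSON object that holds its "name" and its "arguments". drive_tool: Moves the arm, as the interface text tells. Its arguments: {"type":"object","properties":{"plan":{"type":"array","items":{"type":"object","properties":{"x":{"type":"number"},"y":{"type":"number"},"z":{"type":"number"},"ax":{"type":"number"},"ay":{"type":"number"},"az":{"type":"number"},"hand":{"type":"number"}}}},"grip_force":{"type":"number"}},"required":["plan"]}

```bash
mkdir -p pics
python3 - <<'E'
from rig import monitor, imaging, r
import cv2,numpy as np
for n in("scene","top"):
    f=imaging.grab_frame(n); np.save(f"pics/{n}0.npy",f)
    cv2.imwrite(f"pics/{n}0.png",f[:,:,::-1])
    c=imaging.camera_info(n); print(n,np.round(c["mtx"],1).tolist(),np.round(c["R"],4).tolist(),np.round(c["t"],1).tolist())
print(monitor.sense())
E
```

```text
scene [[434.2, 0.0, 276.7], [0.0, 434.2, 207.5], [0.0, 0.0, 1.0]] [[0.4334, 0.9012, -0.0036], [0.5958, -0.2895, -0.7491], [-0.6762, 0.3225, -0.6624]] [-226.3, -217.8, 1609.9]
top [[399.8, 0.0, 276.7], [0.0, 399.8, 212.4], [0.0, 0.0, 1.0]] [[-0.1197, -0.9928, 0.005], [-0.9726, 0.1162, -0.2011], [0.1991, -0.0289, -0.9796]] [31.0, 518.2, 1136.6]
{'clock': 0.1, 'qpos': array([ 1.24861683e+00,  3.53583688e-01,  1.63404432e+00, -1.58438903e-05,
        1.15520181e+00, -2.39186336e-03]), 'qvel': array([ 0.00029862, -0.00194851, -0.00082972, -0.00042911,  0.00189245,
       -0.00034749]), 'joint_efforts': array([-1.24729202e-03, -6.06352901e+01, -3.42818177e+01, -1.20009304e-04,
        3.86821164e-03, -5.52002177e-05]), 'eef_pos': array([196.34526659, 592.91630541, 230.64036599]), 'tcp_rot': array([-3.14035546e+00,  1.15281137e-05,  2.82181143e+00]), 'contact_force': array([-0.07290975, -0.15275254,  1.19526112]), 'wrist_torque': array([0.04210565, 0.00234086, 0.0112821 ]), 'grasp_force': 0.0, 'opening': 1.0002154286817888}
```

View pics/scene0.png

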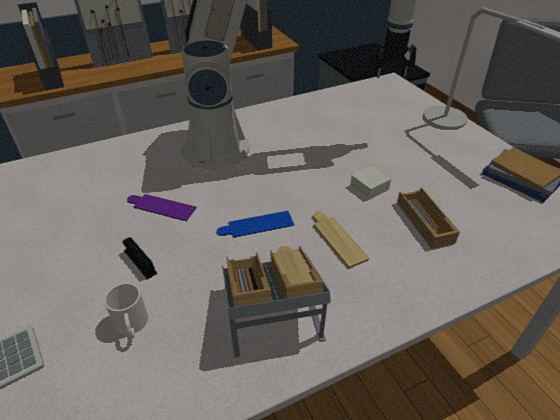

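View pics/top0.png

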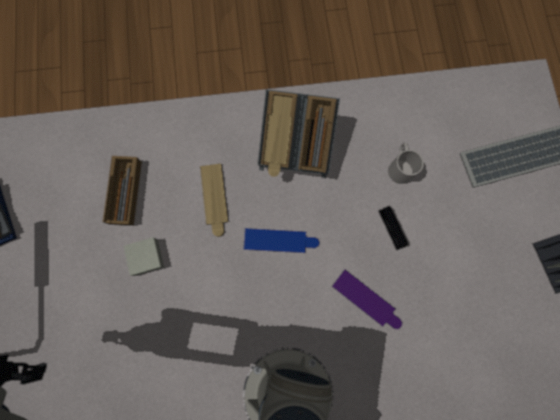

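The top view shows the lidded box at about (280,130) with its tongue at (275,168). The open box is at (318,135), and the pile at (213,195) with its tongue at (218,230). Candidates for the lid are the plywood one in the rack at (280,130), the blue at (277,240), the purple at (367,298), and the pile. Only the one in the rack is plywood-coloured and on a box, so that is the one meant. I'll confirm it in a crop and measure.

```bash
cat > h.py <<'E'
import numpy as np,cv2
from rig import imaging
def cam(n):
    c=imaging.camera_info(n); return np.array(c["mtx"]),np.array(c["R"]),np.array(c["t"])
def proj(n,P):
    K,R,t=cam(n); q=(np.atleast_2d(P)@R.T+t)@K.T; return q[:,:2]/q[:,2:]
def ray(n,uv):
    K,R,t=cam(n); return -R.T@t,R.T@np.linalg.solve(K,[uv[0],uv[1],1.])
def onz(n,uv,z):
    o,d=ray(n,uv); return o+d*(z-o[2])/d[2]
def tri(a,b):
    (o,d),(p,e)=ray("scene",a),ray("top",b)
    s=np.linalg.lstsq(np.c_[d,-e],p-o,rcond=None)[0]; A=o+d*s[0];B=p+e*s[1]; return (A+B)/2,np.linalg.norm(A-B)
E
python3 - <<'E'
import numpy as np,cv2
from h import *
t=np.load("pics/top0.npy");s=np.load("pics/scene0.npy")
a=cv2.resize(t[85:245,190:350],None,fx=3.5,fy=3.5,interpolation=cv2.INTER_CUBIC)
b=cv2.resize(s[200:360,215:375],None,fx=3.5,fy=3.5,interpolation=cv2.INTER_CUBIC)
im=cv2.convertScaleAbs(np.vstack([np.hstack([a,b])]),alpha=1.3)
cv2.imwrite("pics/crop1.png",cv2.resize(im,(800,400))[:,:,::-1])
for n,f in(("top",t),("scene",s)):
    h=cv2.cvtColor(f,cv2.COLOR_RGB2HSV)
    m=cv2.inRange(h,(14,70,110),(32,255,255))
    k,l,st,ce=cv2.connectedComponentsWithStats(m)
    for i in range(1,k):
        if st[i,4]>80 and not(n=="top" and ce[i][1]<70):
            c=max(cv2.findContours((l==i).astype(np.uint8),0,1)[0],key=len)
            print(n,st[i],ce[i].round(1),cv2.minAreaRect(c))
E
```

```text
top [ 265   97   27   79 1327] [278.4 133.3] ((277.98992919921875, 136.213134765625), (21.091278076171875, 78.65939331054688), 6.519801616668701)
top [ 201  164   26   72 1262] [213.6 196.7] ((213.9808349609375, 199.8177947998047), (70.81925201416016, 20.308847427368164), 83.9909896850586)
scene [232  27  66  31 341] [272.   43.8] ((262.54266357421875, 40.15408706665039), (22.33355712890625, 66.28366088867188), 79.28687286376953)
scene [151  41  19  11 128] [159.9  46.3] ((159.77200317382812, 45.996002197265625), (9.212600708007812, 17.083560943603516), 79.69515228271484)
scene [   0   53  183   49 1861] [108.1  73.6] ((89.9576416015625, 75.16767883300781), (18.034040451049805, 186.4214324951172), 79.15969848632812)
scene [ 57  54  35  14 266] [74.6 60.5] ((74.10810852050781, 60.64864730834961), (9.86393928527832, 33.208595275878906), 80.53767395019531)
scene [  0  63  34  18 205] [12.8 70.7] ((16.55405616760254, 71.32432556152344), (12.001124382019043, 35.18137741088867), 80.53767395019531)
scene [ 0 81 14  9 84] [ 6.4 84.9] ((6.288461208343506, 84.94230651855469), (6.66794872283935
[... 1500 characters left out ...]
781), (56.2155647277832, 19.2169189453125), 48.9451904296875)
scene [535 339  25  31 332] [549.3 353.3] ((550.71240234375, 353.18585205078125), (33.30152130126953, 14.204885482788086), 41.18592834472656)
scene [ 517  350   43   57 1046] [542.6 374.6] ((546.0988159179688, 376.1711730957031), (60.826416015625, 22.959693908691406), 45.97102355957031)
scene [504 364  56  56 662] [533.3 391.7] ((533.0000610351562, 392.0000305175781), (70.71067810058594, 14.142134666442871), 45.0)
scene [474 380  59  40 973] [500.2 402.5] ((502.4093017578125, 404.9959411621094), (60.587921142578125, 25.52591323852539), 47.60255813598633)
scene [457 403  31  17 267] [470.6 413.2] ((472.0, 411.0), (30.0, 16.0), 0.0)
```

View pics/crop1.png

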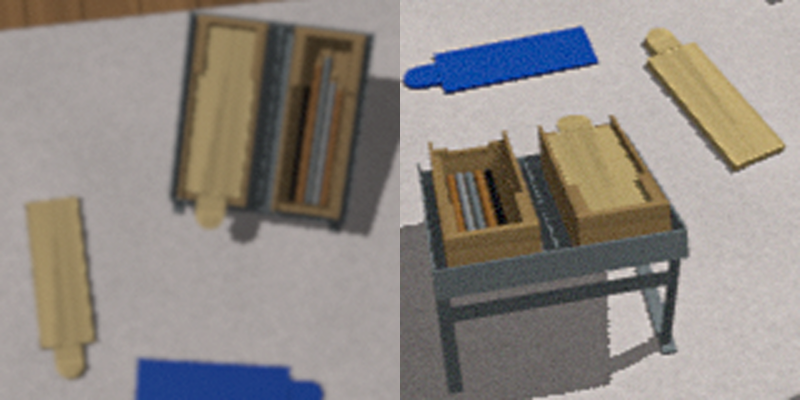

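The crop confirms it: the plywood lid sits in the rack bay at the left of the top view. Its tongue is at about top (274,170) and scene (285,247). The pile's tongue is at top (218,231). Next I'll rectify the masks onto their planes.

Run:
```python
import numpy as np,cv2
from h import *
t=np.load("pics/top0.npy");s=np.load("pics/scene0.npy")
def comp(f,seed):
    h=cv2.cvtColor(cv2.resize(f,None,fx=2,fy=2,interpolation=cv2.INTER_CUBIC),cv2.COLOR_RGB2HSV)
    m=cv2.inRange(h,(14,70,105),(32,255,255)); l=cv2.connectedComponents(m)[1]
    v,u=np.nonzero(l==l[seed[1]*2,seed[0]*2]); return np.c_[(u-.5)/2,(v-.5)/2]
def cast(n,px,p0,nn):
    K,R,tt=cam(n); o=-R.T@tt; d=np.c_[px,np.ones(len(px))]@np.linalg.inv(K).T@R
    return o+d*(((p0-o)@nn)/(d@nn))[:,None]
# pile
for n,f,seed in(("top",t,(213,195)),("scene",s,(340,240))):
    P=cast(n,comp(f,seed),np.array([0,0,12.]),np.array([0,0,1.]))[:,:2]
    c=P.mean(0); w,V=np.linalg.eigh(np.cov(P.T)); a=V[:,1]; a=a*np.sign(a[0])
    q=(P-c)@a; y=(P-c)@V[:,0]
    print(n,"pile centroid",c.round(1),"yaw",np.arctan2(a[1],a[0]).round(3),"ext",np.percentile(q,[.1,99.9]).round(1),"w",np.ptp(y).round(1),"area",len(P))
    for x in range(-130,110,20):
        g=y[abs(q-x)<4]
        if len(g): print(x,g.min().round(1),g.max().round(1),end=" | ")
    print()
# lid : plane thru tongue
pt={"top":comp(t,(278,130)),"scene":comp(s,(293,262))}
a25=np.radians(25)
for yaw in(-.10,-.05,0,.05):
    ex=np.array([np.cos(yaw)*np.cos(a25),np.sin(yaw)*np.cos(a25),np.sin(a25)]);ey=np.array([-np.sin(yaw),np.cos(yaw),0]);ez=np.cross(ex,ey)
    o=onz("top",(274.5,170),88)
    for n in pt:
        P=cast(n,pt[n],o,ez)-o; q,y=P@ex,P@ey
        print(yaw,n,o.round(1),"q",np.percentile(q,[.1,99.9]).round(1),end=": ")
        for x in range(-10,200,15):
            g=y[abs(q-x)<5]
            if len(g): print(x,g.min().round(),g.max().round(),end=" | ")
        print()
```

```text
top pile centroid [598.9 156.1] yaw 0.016 ext [-120.9  104.3] w 63.4 area 5142
-110 -14.2 15.2 | -90 -15.3 15.2 | -70 -30.5 31.7 | -50 -31.0 30.9 | -30 -30.7 30.1 | -10 -30.6 31.6 | 10 -31.5 31.4 | 30 -30.6 30.4 | 50 -30.9 30.8 | 70 -31.4 31.1 | 90 -31.4 30.7 | 
scene pile centroid [606.7 157. ] yaw 0.019 ext [-128.9   98.6] w 66.2 area 4731
-130 -10.3 9.4 | -110 -16.8 16.9 | -90 -32.5 31.8 | -70 -32.3 32.8 | -50 -32.2 32.0 | -30 -33.3 31.8 | -10 -32.1 32.3 | 10 -32.2 32.6 | 30 -32.2 32.5 | 50 -33.3 32.0 | 70 -32.4 31.5 | 90 -32.4 31.8 | 
-0.1 top [638.5 -38.7  88. ] q [-15.4 208.8]: -10 -11.0 17.0 | 5 -13.0 18.0 | 20 -32.0 16.0 | 35 -34.0 28.0 | 50 -35.0 26.0 | 65 -38.0 24.0 | 80 -41.0 23.0 | 95 -41.0 19.0 | 110 -44.0 18.0 | 125 -48.0 16.0 | 140 -48.0 14.0 | 155 -48.0 12.0 | 170 -49.0 1.0 | 185 -51.0 0.0 | 
-0.1 scene [638.5 -38.7  88. ] q [-23.3 206.2]: -10 -29.0 21.0 | 5 -31.0 21.0 | 20 -33.0 33.0 | 35 -35.0 31.0 | 50 -38.0 30.0 | 65 -40.0 29.0 | 80 -41.0 24.0 | 95 -43.0 24.0 | 110 -46.0 20.0 | 125 -46.0 19.0 | 140 -49.0 16.0 | 155 -52.0 23.0 | 170 -54.0 21.0 | 185 -56.0 20.0 | 
-
[... 952 characters left out ...]
| 65 -46.0 22.0 | 80 -49.0 17.0 | 95 -54.0 16.0 | 110 -55.0 10.0 | 125 -59.0 9.0 | 140 -63.0 5.0 | 155 -66.0 10.0 | 170 -71.0 7.0 | 185 -68.0 3.0 | 
0.05 top [638.5 -38.7  88. ] q [-14.5 205.4]: -10 -10.0 17.0 | 5 -14.0 19.0 | 20 -36.0 13.0 | 35 -41.0 24.0 | 50 -45.0 20.0 | 65 -48.0 16.0 | 80 -54.0 12.0 | 95 -57.0 9.0 | 110 -61.0 5.0 | 125 -66.0 -0.0 | 140 -68.0 -4.0 | 155 -70.0 -8.0 | 170 -74.0 -22.0 | 185 -79.0 -24.0 | 
0.05 scene [638.5 -38.7  88. ] q [-22.5 206.3]: -10 -28.0 20.0 | 5 -32.0 20.0 | 20 -36.0 21.0 | 35 -40.0 28.0 | 50 -46.0 24.0 | 65 -50.0 20.0 | 80 -52.0 13.0 | 95 -58.0 12.0 | 110 -61.0 6.0 | 125 -65.0 3.0 | 140 -70.0 -2.0 | 155 -74.0 3.0 | 170 -78.0 -1.0 | 185 -61.0 -5.0 |
```

Run:
```python
import numpy as np,cv2
from h import *
t=np.load("pics/top0.npy");s=np.load("pics/scene0.npy")
def comp(f,seed):
    h=cv2.cvtColor(cv2.resize(f,None,fx=2,fy=2,interpolation=cv2.INTER_CUBIC),cv2.COLOR_RGB2HSV)
    m=cv2.inRange(h,(14,70,105),(32,255,255)); l=cv2.connectedComponents(m)[1]
    v,u=np.nonzero(l==l[seed[1]*2,seed[0]*2]); return np.c_[(u-.5)/2,(v-.5)/2]
def cast(n,px,p0,nn):
    K,R,tt=cam(n); o=-R.T@tt; d=np.c_[px,np.ones(len(px))]@np.linalg.inv(K).T@R
    return o+d*(((p0-o)@nn)/(d@nn))[:,None]
pt={"top":comp(t,(278,130)),"scene":comp(s,(293,262))}
a=np.radians(25)
yaw=-.235
ex=np.array([np.cos(yaw)*np.cos(a),np.sin(yaw)*np.cos(a),np.sin(a)]);ey=np.array([-np.sin(yaw),np.cos(yaw),0]);ez=np.cross(ex,ey)
o0=np.array([640,-38,0.])
for h in(80,88,96):
    o=o0+[0,0,h]
    for n in pt:
        P=cast(n,pt[n],o,ez)-o; q,y=P@ex,P@ey
        print(h,n,"q",np.percentile(q,[.1,99.9]).round(1),end=": ")
        for x in range(-20,220,15):
            g=y[abs(q-x)<4]
            if len(g): print(x,g.min().round(),g.max().round(),end=" | ")
        print()
    print("pred tip/lip proj")
```

```text
80 top q [-14.4 211.3]: -5 -12.0 18.0 | 10 -13.0 17.0 | 25 -30.0 31.0 | 40 -30.0 32.0 | 55 -30.0 32.0 | 70 -31.0 31.0 | 85 -31.0 32.0 | 100 -31.0 31.0 | 115 -32.0 31.0 | 130 -31.0 30.0 | 145 -32.0 30.0 | 160 -30.0 28.0 | 175 -28.0 22.0 | 190 -29.0 23.0 | 205 -29.0 22.0 | 
80 scene q [-41.7 188. ]: -20 -30.0 24.0 | -5 -28.0 37.0 | 10 -28.0 39.0 | 25 -29.0 39.0 | 40 -29.0 40.0 | 55 -31.0 37.0 | 70 -30.0 39.0 | 85 -30.0 37.0 | 100 -31.0 38.0 | 115 -30.0 38.0 | 130 -31.0 46.0 | 145 -31.0 46.0 | 160 -30.0 46.0 | 175 -31.0 44.0 | 190 -29.0 47.0 | 
pred tip/lip proj
88 top q [-16.7 207.6]: -20 -3.0 9.0 | -5 -14.0 18.0 | 10 -13.0 16.0 | 25 -30.0 31.0 | 40 -30.0 31.0 | 55 -30.0 32.0 | 70 -31.0 31.0 | 85 -32.0 31.0 | 100 -31.0 31.0 | 115 -32.0 30.0 | 130 -32.0 30.0 | 145 -31.0 30.0 | 160 -28.0 22.0 | 175 -29.0 22.0 | 190 -29.0 23.0 | 205 -29.0 22.0 | 
88 scene q [-27.4 198.5]: -20 -9.0 18.0 | -5 -31.0 21.0 | 10 -31.0 36.0 | 25 -31.0 36.0 | 40 -31.0 36.0 | 55 -32.0 35.0 | 70 -32.0 34.0 | 85 -33.0 35.0 | 100 -32.0 34.0 | 115 -33.0 34.0 | 130 -32.0 34.0 | 145 -33.0 42.0 | 160 -34.0 42.0 | 175 -32.0 41.0 | 190 -35.0 42.0 | 
pred tip/lip proj
96 top q [-19.  203.9]: -20 -8.0 11.0 | -5 -14.0 17.0 | 10 -13.0 16.0 | 25 -30.0 31.0 | 40 -31.0 31.0 | 55 -30.0 30.0 | 70 -31.0 31.0 | 85 -32.0 29.0 | 100 -30.0 30.0 | 115 -32.0 29.0 | 130 -32.0 30.0 | 145 -31.0 30.0 | 160 -28.0 22.0 | 175 -29.0 22.0 | 190 -28.0 21.0 | 205 -28.0 21.0 | 
96 scene q [-13.1 208.9]: -5 -12.0 16.0 | 10 -33.0 17.0 | 25 -34.0 33.0 | 40 -34.0 32.0 | 55 -34.0 32.0 | 70 -35.0 32.0 | 85 -35.0 31.0 | 100 -35.0 31.0 | 115 -35.0 31.0 | 130 -36.0 30.0 | 145 -35.0 38.0 | 160 -35.0 38.0 | 175 -37.0 38.0 | 190 -36.0 37.0 | 205 -37.0 40.0 | 
pred tip/lip proj
```

```bash
cat >> h.py <<'E'
from scipy.spatial.transform import Rotation as Ro
from rig import monitor
A=np.radians(25); LY=-0.24; GRIP=np.array([639.5,-37.4,88.5])
def lidR(yaw,pitch):  # columns lid axes; pitch = upward slope of x
    ex=np.array([np.cos(yaw)*np.cos(pitch),np.sin(yaw)*np.cos(pitch),np.sin(pitch)]);ey=np.array([-np.sin(yaw),np.cos(yaw),0])
    return np.c_[ex,ey,np.cross(ex,ey)]
def toolR(L): return np.c_[-L[:,0],L[:,1],-L[:,2]]
def delta(p,R):
    s=monitor.sense(); C=Ro.from_euler("xyz",s["tcp_rot"]).as_matrix()
    d=C.T@(p-s["eef_pos"])/50; w=np.degrees(Ro.from_matrix(C.T@R).as_rotvec())/6
    print("shift",d.round(3),"turn",w.round(3)); return d,w
E
python3 - <<'E'
from h import *
L=lidR(LY,A); T=toolR(L)
delta(GRIP+80*L[:,2],T)
E
```

```text
shift [-11.703  -9.233   1.404] turn [-0.178 -4.165 -0.747]
```

Emit:
{"name": "drive_tool", "arguments": {"plan": [{"x": -5.85,"y": -4.62,"z": 0.5,"ax": -0.09,"ay": -2.1,"az": -0.37,"hand": 60},{"x": -5.85,"y": -4.62,"z": 0.5,"ax": -0.09,"ay": -2.1,"az": -0.37,"hand": 60},{"x": -5.85,"y": -4.62,"z": 0.5,"ax": -0.09,"ay": -2.1,"az": -0.37,"hand": 60},{"x": -5.85,"y": -4.62,"z": 0.5,"ax": -0.09,"ay": -2.1,"az": -0.37,"hand": 60},{"x": -11.7,"y": -9.23,"z": 1.4,"ax": -0.18,"ay": -4.16,"az": -0.75,"hand": 60},{"x": -11.7,"y": -9.23,"z": 1.4,"ax": -0.18,"ay": -4.16,"az": -0.75,"hand": 60},{"x": -11.7,"y": -9.23,"z": 1.4,"ax": -0.18,"ay": -4.16,"az": -0.75,"hand": 60},{"x": -11.7,"y": -9.23,"z": 1.4,"ax": -0.18,"ay": -4.16,"az": -0.75,"hand": 60}], "grip_force": 70}}

```text
clock: 0.9
eef_pos: [415.8, 259.2, 196.8]
tcp_rot: [3.141, 0.436, 2.904]
contact_force: [0.8, 1.5, 1.1]
opening: 0.705
grasp_force: 0.0
```

Run:
```python
from h import *
L=lidR(LY,A); T=toolR(L)
delta(GRIP+80*L[:,2],T)
```

```text
shift [-4.294 -4.712  2.786] turn [ 0.017 -0.003  0.018]
```

Emit:
{"name": "drive_tool", "arguments": {"plan": [{"x": -4.29,"y": -4.71,"z": 2.79,"hand": 60},{"x": -4.29,"y": -4.71,"z": 2.79,"hand": 60},{"x": -4.29,"y": -4.71,"z": 2.79,"hand": 60},{"x": -4.29,"y": -4.71,"z": 2.79,"hand": 60},{"x": -4.29,"y": -4.71,"z": 2.79,"hand": 60},{"x": -4.29,"y": -4.71,"z": 2.79,"hand": 60},{"x": -4.29,"y": -4.71,"z": 2.79,"hand": 60},{"x": -4.29,"y": -4.71,"z": 2.79,"hand": 60}]}}

```text
invalid input
```

Run:
```python
from h import *
L=lidR(LY,A); T=toolR(L)
delta(GRIP+80*L[:,2],T); delta(GRIP-6*L[:,2],T)
out=[]
for n in("top","scene"):
    f=imaging.grab_frame(n); u=proj(n,GRIP)[0]; print(n,u)
    i,j=int(u[0]),int(u[1]); c=f[max(j-60,0):j+40,i-50:i+50]; 
    c=cv2.convertScaleAbs(cv2.resize(c,(400,400),interpolation=cv2.INTER_CUBIC),alpha=1.4); out.append(c)
cv2.imwrite("pics/pre.png",np.hstack(out)[:,:,::-1])
```

```text
shift [-4.294 -4.712  2.786] turn [ 0.017 -0.003  0.018]
shift [-4.294 -4.715  4.506] turn [ 0.017 -0.003  0.018]
top [274.03582666 169.66595858]
scene [283.31135461 249.77079536]
```

View pics/pre.png

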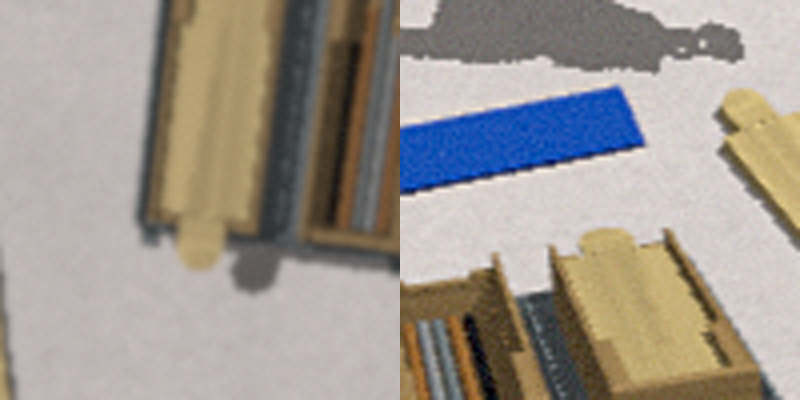

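The call was refused, probably because all keys are required, so the arm hasn't moved. In the crops the tongue sits at the predicted pixels, top (274,170) and scene (283,249). I'll resend with all keys.

Emit:
{"name": "drive_tool", "arguments": {"plan": [{"x": -4.29,"y": -4.71,"z": 2.79,"ax": 0,"ay": 0,"az": 0,"hand": 60},{"x": -4.29,"y": -4.71,"z": 2.79,"ax": 0,"ay": 0,"az": 0,"hand": 60},{"x": -4.29,"y": -4.71,"z": 2.79,"ax": 0,"ay": 0,"az": 0,"hand": 60},{"x": -4.29,"y": -4.71,"z": 2.79,"ax": 0,"ay": 0,"az": 0,"hand": 60},{"x": -4.29,"y": -4.71,"z": 2.79,"ax": 0,"ay": 0,"az": 0,"hand": 60},{"x": -4.29,"y": -4.71,"z": 2.79,"ax": 0,"ay": 0,"az": 0,"hand": 60},{"x": -4.29,"y": -4.71,"z": 2.79,"ax": 0,"ay": 0,"az": 0,"hand": 60},{"x": -4.29,"y": -4.71,"z": 2.79,"ax": 0,"ay": 0,"az": 0,"hand": 60}]}}

```text
clock: 1.8
eef_pos: [608.7, -32.1, 160.9]
tcp_rot: [3.14, 0.437, 2.897]
contact_force: [-0.5, 0.3, 0.4]
opening: 0.699
grasp_force: 0.0
```

Run:
```python
from h import *
L=lidR(LY,A); T=toolR(L)
delta(GRIP+80*L[:,2],T); delta(GRIP-6*L[:,2],T)
```

```text
shift [ 0.048  0.043 -0.024] turn [-0.001  0.008 -0.039]
shift [0.049 0.043 1.696] turn [-0.001  0.008 -0.039]
```

Emit:
{"name": "drive_tool", "arguments": {"plan": [{"x": 0.05,"y": 0.04,"z": 0.5,"ax": 0,"ay": 0,"az": -0.04,"hand": 60},{"x": 0.05,"y": 0.04,"z": 1.0,"ax": 0,"ay": 0,"az": -0.04,"hand": 60},{"x": 0.05,"y": 0.04,"z": 1.4,"ax": 0,"ay": 0,"az": -0.04,"hand": 60},{"x": 0.05,"y": 0.04,"z": 1.4,"ax": 0,"ay": 0,"az": -0.04,"hand": 60}]}}

```text
clock: 2.2
eef_pos: [632.0, -31.8, 93.9]
tcp_rot: [-3.14, 0.432, 2.907]
contact_force: [-0.4, 0.4, -0.1]
opening: 0.706
grasp_force: 0.0
```

Run:
```python
from h import *
L=lidR(LY,A); T=toolR(L)
delta(GRIP-6*L[:,2],T)
out=[]
for n in("top","scene"):
    f=imaging.grab_frame(n); u=proj(n,GRIP)[0]
    i,j=int(u[0]),int(u[1]); c=f[max(j-40,0):j+40,i-40:i+40]
    c=cv2.convertScaleAbs(cv2.resize(c,(400,400),interpolation=cv2.INTER_CUBIC),alpha=1.4); out.append(c)
cv2.imwrite("pics/near.png",np.hstack(out)[:,:,::-1])
```

```text
shift [-0.112 -0.073  0.291] turn [ 0.009 -0.043  0.044]
```

View pics/near.png

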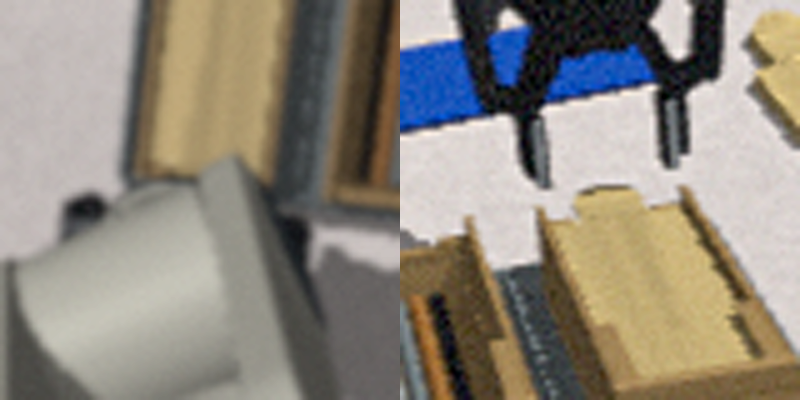

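The fingers straddle the tongue: in the scene view they're at about (426,87) and (454,83) of the crop, with the tongue between them. I'll recompute after settling.

Run:
```python
from h import *
L=lidR(LY,A); T=toolR(L)
print(monitor.sense()["eef_pos"]);delta(GRIP-6*L[:,2],T)
```

```text
[632.51206809 -31.82754779  96.27152611]
shift [-0.082 -0.076  0.329] turn [ 0.014 -0.017  0.044]
```

Emit:
{"name": "drive_tool", "arguments": {"plan": [{"x": -0.08,"y": -0.08,"z": 0.1,"ax": 0,"ay": 0,"az": 0.04,"hand": 60},{"x": -0.08,"y": -0.08,"z": 0.22,"ax": 0,"ay": 0,"az": 0.04,"hand": 60},{"x": -0.08,"y": -0.08,"z": 0.33,"ax": 0,"ay": 0,"az": 0.04,"hand": 60},{"x": -0.08,"y": -0.08,"z": 0.33,"ax": 0,"ay": 0,"az": 0.04,"hand": 60},{"x": -0.08,"y": -0.08,"z": 0.33,"ax": 0,"ay": 0,"az": 0.04,"hand": 60}]}}

```text
clock: 2.8
eef_pos: [642.2, -39.1, 83.3]
tcp_rot: [3.14, 0.436, 2.901]
contact_force: [-0.1, 1.1, -2.5]
opening: 0.702
grasp_force: 0.9
```

Run:
```python
from h import *
L=lidR(LY,A); T=toolR(L)
f=imaging.grab_frame("scene");print(monitor.sense()["eef_pos"],monitor.sense()["contact_force"]);delta(GRIP-6*L[:,2],T)
u=proj("scene",GRIP)[0];i,j=int(u[0]),int(u[1])
cv2.imwrite("pics/at.png",cv2.convertScaleAbs(cv2.resize(f[j-40:j+40,i-40:i+40],(480,480),interpolation=cv2.INTER_CUBIC),alpha=1.4)[:,:,::-1])
```

```text
[642.26080405 -39.09530213  83.35908301] [-0.4466657  -0.28130579 -2.64849682]
shift [0.012 0.02  0.001] turn [ 0.012 -0.006 -0.005]
```

View pics/at.png

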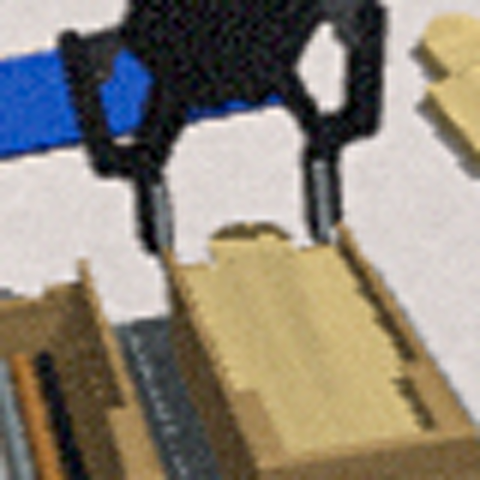

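The fingertips are on either side of the tongue at (160,250) and (325,240) in the crop, with the tongue at (250,235). They're level and centred, so I'll close.

Emit:
{"name": "drive_tool", "arguments": {"plan": [{"x": 0.01,"y": 0.02,"z": 0,"ax": 0,"ay": 0,"az": 0,"hand": 42},{"x": 0.01,"y": 0.02,"z": 0,"ax": 0,"ay": 0,"az": 0,"hand": 36},{"x": 0.01,"y": 0.02,"z": 0,"ax": 0,"ay": 0,"az": 0,"hand": 25},{"x": 0.01,"y": 0.02,"z": 0,"ax": 0,"ay": 0,"az": 0,"hand": 25},{"x": 0.01,"y": 0.02,"z": 0,"ax": 0,"ay": 0,"az": 0,"hand": 25},{"x": 0.01,"y": 0.02,"z": 0,"ax": 0,"ay": 0,"az": 0,"hand": 25}], "grip_force": 60}}

```text
clock: 3.45
eef_pos: [642.5, -37.8, 83.7]
tcp_rot: [3.14, 0.437, 2.901]
contact_force: [-4.1, 1.3, 5.5]
opening: 0.376
grasp_force: 58.9
```

Emit:
{"name": "drive_tool", "arguments": {"plan": [{"x": 0,"y": 0,"z": -0.04,"ax": 0,"ay": 0.09,"az": 0,"hand": 25},{"x": 0,"y": 0,"z": -0.08,"ax": 0,"ay": 0.18,"az": 0,"hand": 25},{"x": 0,"y": 0,"z": -0.12,"ax": 0,"ay": 0.28,"az": 0,"hand": 25},{"x": 0,"y": 0,"z": -0.16,"ax": 0,"ay": 0.37,"az": 0,"hand": 25},{"x": 0,"y": 0,"z": -0.16,"ax": 0,"ay": 0.37,"az": 0,"hand": 25}]}}

```text
clock: 3.95
eef_pos: [639.4, -37.2, 90.8]
tcp_rot: [3.14, 0.398, 2.901]
contact_force: [0.2, -0.3, 0.5]
opening: 0.374
grasp_force: 59.5
```

Run:
```python
from h import *
L=lidR(LY,A); T=toolR(lidR(LY,A-np.radians(2.2)))
f=imaging.grab_frame("scene");s=monitor.sense();print((s["eef_pos"]-GRIP)@L,s["contact_force"],s["grasp_force"])
d=delta(s["eef_pos"]-80*L[:,0],T)
u=proj("scene",GRIP)[0];i,j=int(u[0]),int(u[1])
cv2.imwrite("pics/lift.png",cv2.convertScaleAbs(cv2.resize(f[j-40:j+40,i-40:i+40],(480,480),interpolation=cv2.INTER_CUBIC),alpha=1.4)[:,:,::-1])
```

```text
[0.6935245  0.12959945 2.04556109] [ 0.64093337 -0.05793872  0.68990034] 59.48025584220886
shift [ 1.599e+00 -1.000e-03  6.200e-02] turn [ 0.015 -0.001 -0.004]
```

View pics/lift.png

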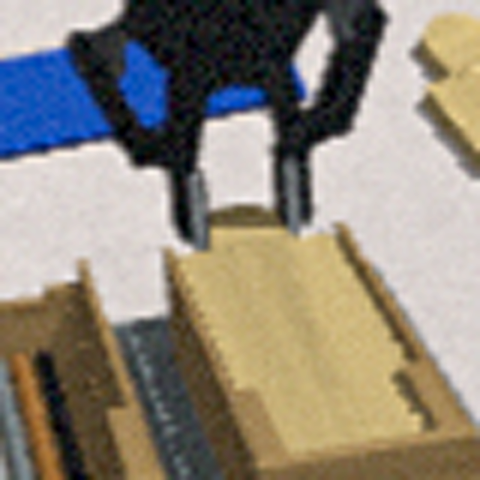

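The lid is lifted. The plate's front edge now shows above the cheeks at about row 228 of the crop, and the forces are small. Sliding down the slope.

Emit:
{"name": "drive_tool", "arguments": {"plan": [{"x": 0.15,"y": 0,"z": 0.006,"ax": 0,"ay": 0,"az": 0,"hand": 25},{"x": 0.35,"y": 0,"z": 0.013,"ax": 0,"ay": 0,"az": 0,"hand": 25},{"x": 0.55,"y": 0,"z": 0.02,"ax": 0,"ay": 0,"az": 0,"hand": 25},{"x": 0.75,"y": 0,"z": 0.03,"ax": 0,"ay": 0,"az": 0,"hand": 25},{"x": 0.95,"y": 0,"z": 0.036,"ax": 0,"ay": 0,"az": 0,"hand": 25},{"x": 1.15,"y": 0,"z": 0.043,"ax": 0,"ay": 0,"az": 0,"hand": 25},{"x": 1.35,"y": 0,"z": 0.05,"ax": 0,"ay": 0,"az": 0,"hand": 25},{"x": 1.5,"y": 0,"z": 0.055,"ax": 0,"ay": 0,"az": 0,"hand": 25}]}}

```text
clock: 4.8
eef_pos: [571.2, -20.7, 58.0]
tcp_rot: [3.14, 0.396, 2.902]
contact_force: [-0.3, -0.0, -0.1]
opening: 0.374
grasp_force: 59.5
```

Run:
```python
from h import *
L=lidR(LY,A); T=toolR(lidR(LY,A-np.radians(2.2)))
f=imaging.grab_frame("scene");s=monitor.sense();print((s["eef_pos"]-GRIP)@L,s["contact_force"],s["grasp_force"],s["opening"])
d=delta(s["eef_pos"]+80*L[:,2],T)
u=proj("scene",GRIP)[0];i,j=int(u[0]),int(u[1])
cv2.imwrite("pics/slid.png",cv2.convertScaleAbs(cv2.resize(f[j-60:j+40,i-50:i+50],(500,500),interpolation=cv2.INTER_CUBIC),alpha=1.4)[:,:,::-1])
```

```text
[-78.03547298  -0.22624023   2.06990342] [-2.29838341  0.97076988 -0.2742078 ] 59.546205550432205 0.3770975408926523
shift [ 6.700e-02  1.000e-03 -1.599e+00] turn [ 0.008 -0.033  0.001]
```

View pics/slid.png

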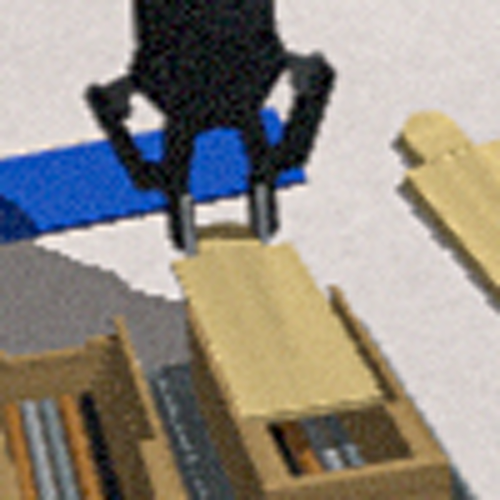

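The lid has slid 78 mm and is clear of the overhangs, with its rear edge at about (330,405) in the crop. Now I'll lift it.

Emit:
{"name": "drive_tool", "arguments": {"plan": [{"x": 0.01,"y": 0,"z": -0.15,"ax": 0,"ay": 0,"az": 0,"hand": 25},{"x": 0.02,"y": 0,"z": -0.4,"ax": 0,"ay": 0,"az": 0,"hand": 25},{"x": 0.03,"y": 0,"z": -0.7,"ax": 0,"ay": 0,"az": 0,"hand": 25},{"x": 0.04,"y": 0,"z": -1.0,"ax": 0,"ay": 0,"az": 0,"hand": 25},{"x": 0.05,"y": 0,"z": -1.3,"ax": 0,"ay": 0,"az": 0,"hand": 25},{"x": 0.06,"y": 0,"z": -1.6,"ax": 0,"ay": 0,"az": 0,"hand": 25},{"x": 0.07,"y": 0,"z": -1.85,"ax": 0,"ay": 0,"az": 0,"hand": 25},{"x": 0.08,"y": 0,"z": -2.0,"ax": 0,"ay": 0,"az": 0,"hand": 25}]}}

```text
clock: 5.65
eef_pos: [531.5, -10.9, 150.7]
tcp_rot: [3.139, 0.398, 2.901]
contact_force: [0.6, -0.2, -0.4]
opening: 0.374
grasp_force: 59.5
```

```bash
cat >> h.py <<'E'
PC=np.array([612,156.8,9]); PY=0.018
PG=PC-118*lidR(PY,0)[:,0]
E
python3 - <<'E'
from h import *
s=monitor.sense();print(s["eef_pos"],s["contact_force"],s["grasp_force"])
delta(np.array([PG[0],PG[1],150]),toolR(lidR(PY,s["tcp_rot"][1])))
E
```

```text
[531.5412513  -10.85580812 150.74237323] [ 0.56125236 -0.24866047 -0.38353181] 59.52452838420868
shift [ 1.404  3.038 -0.568] turn [-9.370e-01  2.000e-03 -2.274e+00]
```

Emit:
{"name": "drive_tool", "arguments": {"plan": [{"x": 0.1,"y": 0.2,"z": -0.04,"ax": -0.06,"ay": 0,"az": -0.15,"hand": 25},{"x": 0.27,"y": 0.6,"z": -0.11,"ax": -0.18,"ay": 0,"az": -0.45,"hand": 25},{"x": 0.5,"y": 1.1,"z": -0.2,"ax": -0.33,"ay": 0,"az": -0.82,"hand": 25},{"x": 0.74,"y": 1.6,"z": -0.3,"ax": -0.5,"ay": 0,"az": -1.2,"hand": 25},{"x": 0.97,"y": 2.1,"z": -0.4,"ax": -0.65,"ay": 0,"az": -1.58,"hand": 25},{"x": 1.2,"y": 2.6,"z": -0.48,"ax": -0.8,"ay": 0,"az": -1.95,"hand": 25},{"x": 1.34,"y": 2.9,"z": -0.54,"ax": -0.9,"ay": 0,"az": -2.17,"hand": 25},{"x": 1.4,"y": 3.04,"z": -0.57,"ax": -0.94,"ay": 0,"az": -2.27,"hand": 25}]}}

```text
clock: 6.45
eef_pos: [493.5, 156.2, 148.2]
tcp_rot: [3.142, 0.397, -3.121]
contact_force: [0.7, -0.2, -0.7]
opening: 0.371
grasp_force: 59.6
```

Run:
```python
from h import *
imaging.grab_frame("top")
s=monitor.sense();print(s["eef_pos"],s["tcp_rot"],s["grasp_force"])
delta(np.array([PG[0],PG[1],90]),toolR(lidR(PY,0)))
```

```text
[493.69617366 156.27107314 148.42733345] [ 3.14131598  0.39687279 -3.12124253] 59.59370031952858
shift [ 0.446 -0.032  1.08 ] turn [0.007 3.79  0.023]
```

Emit:
{"name": "drive_tool", "arguments": {"plan": [{"x": 0.03,"y": 0,"z": 0.07,"ax": 0,"ay": 0.3,"az": 0,"hand": 25},{"x": 0.1,"y": -0.01,"z": 0.25,"ax": 0,"ay": 0.9,"az": 0,"hand": 25},{"x": 0.18,"y": -0.01,"z": 0.43,"ax": 0,"ay": 1.5,"az": 0.01,"hand": 25},{"x": 0.25,"y": -0.02,"z": 0.6,"ax": 0,"ay": 2.1,"az": 0.01,"hand": 25},{"x": 0.32,"y": -0.02,"z": 0.78,"ax": 0,"ay": 2.7,"az": 0.02,"hand": 25},{"x": 0.4,"y": -0.03,"z": 0.95,"ax": 0,"ay": 3.3,"az": 0.02,"hand": 25},{"x": 0.45,"y": -0.03,"z": 1.08,"ax": 0,"ay": 3.79,"az": 0.02,"hand": 25},{"x": 0.45,"y": -0.03,"z": 1.08,"ax": 0,"ay": 3.79,"az": 0.02,"hand": 25}]}}

```text
clock: 7.3
eef_pos: [495.2, 152.5, 89.2]
tcp_rot: [3.141, -0.001, -3.127]
contact_force: [-0.6, -0.1, -0.5]
opening: 0.378
grasp_force: 59.6
```

Run:
```python
from h import *
f={n:imaging.grab_frame(n) for n in("top","scene")}
for n in f: np.save(f"pics/{n}1.npy",f[n])
s=monitor.sense();print(s["eef_pos"],s["tcp_rot"],s["grasp_force"])
out=[]
for n in f:
    i,j=proj(n,PC+[-40,0,50])[0].astype(int); print(n,i,j)
    out.append(cv2.convertScaleAbs(cv2.resize(f[n][j-60:j+60,i-60:i+60],(400,400),interpolation=cv2.INTER_CUBIC),alpha=1.4))
cv2.imwrite("pics/over.png",np.hstack(out)[:,:,::-1])
delta(np.array([PG[0],PG[1],40]),toolR(lidR(PY,0)))
```

```text
[494.35880325 152.51522655  89.90658502] [ 3.14145169e+00  7.08642783e-04 -3.12695396e+00] 59.583300054073334
top 211 201
scene 333 219
shift [0.007 0.043 0.998] turn [ 0.001  0.007 -0.032]
```

View pics/over.png

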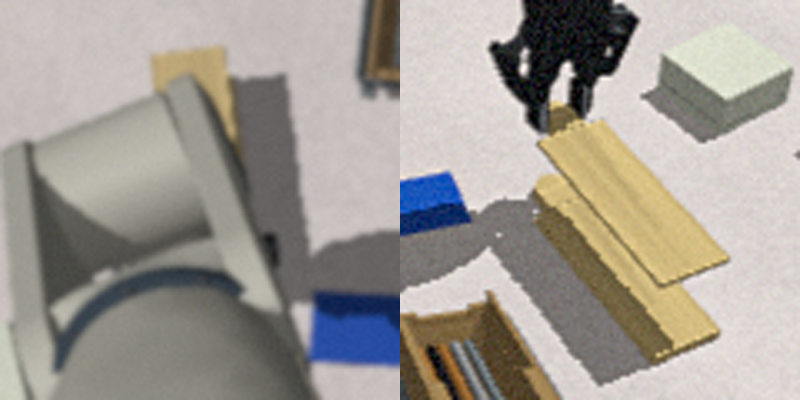

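In the scene view the lid hangs level over the pile. Its rear corners are at about (372,238) and (352,244), its front-left plate corner at (315,202), and the pile's rear end is lower at about (368,258). I'll refine the corners with cornerSubPix and cast them.

Run:
```python
from h import *
f=np.load("pics/scene1.npy"); g=cv2.cvtColor(f,cv2.COLOR_RGB2GRAY); g0=cv2.cvtColor(np.load("pics/scene0.npy"),cv2.COLOR_RGB2GRAY)
o=(333-60,219-60)
def sub(g,uv,k=4): return cv2.cornerSubPix(g,np.array([uv],np.float32).reshape(-1,1,2),(k,k),(-1,-1),(3,50,.01)).reshape(-1,2)
lid=[(273+(u-400)/3.333,159+v/3.333) for u,v in((730,260),(664,281),(541,144),(604,121))]
c=sub(g,lid,3);print("px",np.round(lid,1).tolist(),c.round(1).tolist())
for z in(96,99):
    P=np.array([onz("scene",p,z) for p in c]); e=[np.linalg.norm(P[i]-P[(i+1)%4]).round(1) for i in range(4)]
    ax=(P[0]+P[1]-P[2]-P[3])/2
    print(z,P[:,:2].round(1).tolist(),"sides",e,"yaw",np.arctan2(ax[1],ax[0]).round(3),"centre",P.mean(0).round(1))
L=lidR(PY,0)
ex=[PC+L@np.array([a*94,b*33,3]) for a,b in((1,-1),(1,1),(-1,1),(-1,-1))]
q=proj("scene",ex);cp=sub(g0,q,3);print("pile",q.round(1).tolist(),cp.round(1).tolist())
P=np.array([onz("scene",p,12) for p in cp]);ax=(P[0]+P[1]-P[2]-P[3])/2
print(P[:,:2].round(1).tolist(),[np.linalg.norm(P[i]-P[(i+1)%4]).round(1) for i in range(4)],"yaw",np.arctan2(ax[1],ax[0]).round(3),P.mean(0).round(1))
```

```text
px [[372.0, 237.0], [352.2, 243.3], [315.3, 202.2], [334.2, 195.3]] [[372.20001220703125, 236.39999389648438], [351.20001220703125, 244.8000030517578], [315.29998779296875, 202.1999969482422], [334.20001220703125, 195.3000030517578]]
96 [[704.2, 188.8], [705.8, 123.1], [520.7, 122.8], [517.9, 187.1]] sides [np.float64(65.7), np.float64(185.2), np.float64(64.3), np.float64(186.3)] yaw 0.005 centre [612.1 155.4  96. ]
99 [[706.5, 186.7], [708.1, 121.2], [523.6, 120.9], [520.9, 185.0]] sides [np.float64(65.5), np.float64(184.5), np.float64(64.1), np.float64(185.6)] yaw 0.005 centre [614.8 153.5  99. ]
pile [[348.7, 266.4], [368.9, 258.0], [332.1, 216.4], [313.2, 223.3]] [[351.0, 267.3999938964844], [369.0, 258.3999938964844], [332.5, 216.1999969482422], [314.6000061035156, 222.6999969482422]]
[[712.4, 129.2], [706.7, 191.1], [517.2, 189.6], [518.4, 127.0]] [np.float64(62.2), np.float64(189.5), np.float64(62.6), np.float64(194.0)] yaw 0.01 [613.7 159.2  12. ]
```

Emit:
{"name": "drive_tool", "arguments": {"plan": [{"x": 0.01,"y": 0.05,"z": 0.15,"ax": 0,"ay": 0,"az": -0.05,"hand": 25},{"x": 0.01,"y": 0.06,"z": 0.4,"ax": 0,"ay": 0,"az": -0.05,"hand": 25},{"x": 0.01,"y": 0.06,"z": 0.7,"ax": 0,"ay": 0,"az": -0.05,"hand": 25},{"x": 0.01,"y": 0.06,"z": 0.95,"ax": 0,"ay": 0,"az": -0.05,"hand": 25},{"x": 0.01,"y": 0.06,"z": 1.15,"ax": 0,"ay": 0,"az": -0.05,"hand": 25},{"x": 0.01,"y": 0.06,"z": 1.3,"ax": 0,"ay": 0,"az": -0.05,"hand": 25},{"x": 0.01,"y": 0.06,"z": 1.3,"ax": 0,"ay": 0,"az": -0.05,"hand": 25}]}}

```text
clock: 8.1
eef_pos: [493.2, 155.9, 24.3]
tcp_rot: [3.141, -0.001, -3.121]
contact_force: [-1.5, -0.8, -1.4]
opening: 0.374
grasp_force: 59.6
```

Run:
```python
from h import *
f=imaging.grab_frame("scene");np.save("pics/scene2.npy",f)
s=monitor.sense();print(s["eef_pos"],s["tcp_rot"],s["grasp_force"],s["contact_force"])
i,j=proj("scene",PC+[-30,0,5])[0].astype(int);print(i,j)
cv2.imwrite("pics/low.png",cv2.convertScaleAbs(cv2.resize(f[j-45:j+45,i-45:i+45],(600,600),interpolation=cv2.INTER_CUBIC),alpha=1.5)[:,:,::-1])
```

```text
[493.64379572 156.06908023  24.90150318] [ 3.14122284e+00 -2.99709158e-04 -3.12073307e+00] 59.59841564297676 [-0.36796483 -0.88361519 -0.72978782]
334 232
```

View pics/low.png

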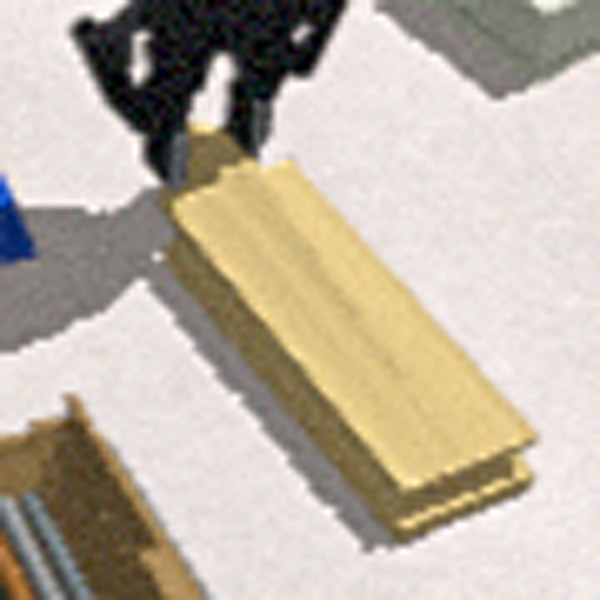

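The lid is parallel to and right above the pile. Its rear corners are at scene (369,253) and (349,260), matching the pile's corners at (369,258) and (350,266) after the height offset. Now I'll lower it slowly and feel for contact.

Emit:
{"name": "drive_tool", "arguments": {"plan": [{"x": 0,"y": 0,"z": 0.08,"ax": 0,"ay": 0,"az": 0,"hand": 25},{"x": 0,"y": 0,"z": 0.16,"ax": 0,"ay": 0,"az": 0,"hand": 25},{"x": 0,"y": 0,"z": 0.22,"ax": 0,"ay": 0,"az": 0,"hand": 25},{"x": 0,"y": 0,"z": 0.25,"ax": 0,"ay": 0,"az": 0,"hand": 25},{"x": 0,"y": 0,"z": 0.25,"ax": 0,"ay": 0,"az": 0,"hand": 25}]}}

```text
clock: 8.65
eef_pos: [493.8, 156.1, 12.7]
tcp_rot: [3.141, 0.0, -3.121]
contact_force: [-0.1, -0.5, -0.5]
opening: 0.375
grasp_force: 59.6
```

Emit:
{"name": "drive_tool", "arguments": {"plan": [{"x": 0,"y": 0,"z": 0.02,"ax": 0,"ay": 0,"az": 0,"hand": 25},{"x": 0,"y": 0,"z": 0.03,"ax": 0,"ay": 0,"az": 0,"hand": 25},{"x": 0,"y": 0,"z": 0.03,"ax": 0,"ay": 0,"az": 0,"hand": 25}]}}

```text
clock: 8.95
eef_pos: [494.0, 156.1, 11.5]
tcp_rot: [3.141, 0.001, -3.121]
contact_force: [0.1, -0.7, 2.1]
opening: 0.373
grasp_force: 61.1
```

Emit:
{"name": "drive_tool", "arguments": {"plan": [{"x": 0,"y": 0,"z": 0.02,"ax": 0,"ay": 0,"az": 0,"hand": 25},{"x": 0,"y": 0,"z": 0.02,"ax": 0,"ay": 0,"az": 0,"hand": 25},{"x": 0,"y": 0,"z": 0.02,"ax": 0,"ay": 0,"az": 0,"hand": 25}]}}

```text
clock: 9.25
eef_pos: [494.2, 156.2, 11.1]
tcp_rot: [3.141, 0.001, -3.121]
contact_force: [-2.8, -1.7, 11.5]
opening: 0.374
grasp_force: 66.4
```

Firm contact at about 11 N. I'll ease off a little and open gently.

Emit:
{"name": "drive_tool", "arguments": {"plan": [{"x": 0,"y": 0,"z": -0.01,"ax": 0,"ay": 0,"az": 0,"hand": 31},{"x": 0,"y": 0,"z": -0.01,"ax": 0,"ay": 0,"az": 0,"hand": 34},{"x": 0,"y": 0,"z": -0.01,"ax": 0,"ay": 0,"az": 0,"hand": 36},{"x": 0,"y": 0,"z": -0.01,"ax": 0,"ay": 0,"az": 0,"hand": 40},{"x": 0,"y": 0,"z": -0.01,"ax": 0,"ay": 0,"az": 0,"hand": 48},{"x": 0,"y": 0,"z": -0.01,"ax": 0,"ay": 0,"az": 0,"hand": 56},{"x": 0,"y": 0,"z": -0.01,"ax": 0,"ay": 0,"az": 0,"hand": 56},{"x": 0,"y": 0,"z": -0.01,"ax": 0,"ay": 0,"az": 0,"hand": 56}]}}

```text
clock: 10.05
eef_pos: [493.9, 156.1, 10.8]
tcp_rot: [3.141, 0.0, -3.121]
contact_force: [0.2, -0.2, -0.5]
opening: 0.654
grasp_force: 0.0
```

Emit:
{"name": "drive_tool", "arguments": {"plan": [{"x": 0,"y": 0,"z": -0.2,"ax": 0,"ay": 0,"az": 0,"hand": 56},{"x": 0,"y": 0,"z": -0.6,"ax": 0,"ay": 0,"az": 0,"hand": 56},{"x": 0,"y": 0,"z": -1.2,"ax": 0,"ay": 0,"az": 0,"hand": 56},{"x": 0,"y": 0,"z": -2.0,"ax": 0,"ay": 0,"az": 0,"hand": 56},{"x": 1.0,"y": 0,"z": -3.0,"ax": 0,"ay": 0,"az": 0,"hand": 56},{"x": 2.0,"y": 0,"z": -4.0,"ax": 0,"ay": 0,"az": 0,"hand": 56},{"x": 2.0,"y": 0,"z": -4.0,"ax": 0,"ay": 0,"az": 0,"hand": 56},{"x": 2.0,"y": 0,"z": -4.0,"ax": 0,"ay": 0,"az": 0,"hand": 56}]}}

```text
clock: 10.85
eef_pos: [392.4, 154.2, 214.7]
tcp_rot: [3.139, 0.005, -3.12]
contact_force: [-0.2, -0.0, -0.2]
opening: 0.655
grasp_force: 0.0
```

Run:
```python
from h import *
def comp(f,seed):
    h=cv2.cvtColor(cv2.resize(f,None,fx=2,fy=2,interpolation=cv2.INTER_CUBIC),cv2.COLOR_RGB2HSV)
    m=cv2.inRange(h,(14,70,60),(32,255,255)); l=cv2.connectedComponents(m)[1]
    v,u=np.nonzero(l==l[seed[1]*2,seed[0]*2]); return np.c_[(u-.5)/2,(v-.5)/2]
fr={"scene0":np.load("pics/scene0.npy"),"scene":imaging.grab_frame("scene"),"top0":np.load("pics/top0.npy"),"top":imaging.grab_frame("top")}
for k,f in fr.items():
    n=k.strip("0"); z=12 if "0" in k else 18
    p=comp(f,(340,240) if n=="scene" else (213,190))
    P=np.array([onz(n,x,z)[:2] for x in p]); c=P.mean(0); w,V=np.linalg.eigh(np.cov(P.T)); a=V[:,1]*np.sign(V[0,1])
    q=(P-c)@a; y=(P-c)@V[:,0]
    print(k,"yaw",np.arctan2(a[1],a[0]).round(3),"x",(c[0]+np.percentile(q,[.2,99.8])).round(1),"cy",c[1].round(1),"w",np.percentile(y,[1,99]).round(1))
    # outline of plate section
    for x in(-60,0,60):
        g=P[abs(q-x)<4][:,1]; print("   y",g.min().round(1),g.max().round(1))
s=monitor.sense();print(s["clock"],s["eef_pos"],s["opening"],s["contact_force"])
np.save("pics/sceneF.npy",fr["scene"])
```

```text
Traceback (most recent call last):
  File "h.py", line 10, in onz
    o,d=ray(n,uv); return o+d*(z-o[2])/d[2]
        ~~~^^^^^^
  File "h.py", line 8, in ray
    K,R,t=cam(n); return -R.T@t,R.T@np.linalg.solve(K,[uv[0],uv[1],1.])
          ~~~^^^
  File "h.py", line 4, in cam
    c=imaging.camera_info(n); return np.array(c["mtx"]),np.array(c["R"]),np.array(c["t"])
ValueError: time passes only in moves, steps and waits
```

```bash
sed -i '1i import functools' h.py; sed -i 's/^def cam(n):/@functools.lru_cache(None)\ndef cam(n):/' h.py
python3 - <<'E'
from h import *
def comp(f,seed):
    h=cv2.cvtColor(cv2.resize(f,None,fx=2,fy=2,interpolation=cv2.INTER_CUBIC),cv2.COLOR_RGB2HSV)
    m=cv2.inRange(h,(14,70,105),(32,255,255)); l=cv2.connectedComponents(m)[1]
    v,u=np.nonzero(l==l[seed[1]*2,seed[0]*2]); return np.c_[(u-.5)/2,(v-.5)/2]
fr={"scene0":np.load("pics/scene0.npy"),"scene":imaging.grab_frame("scene"),"top0":np.load("pics/top0.npy"),"top":imaging.grab_frame("top")}
for k,f in fr.items():
    n=k.strip("0"); z=12 if "0" in k else 18
    p=comp(f,(340,240) if n=="scene" else (213,175))
    P=np.array([onz(n,x,z)[:2] for x in p]); c=P.mean(0); w,V=np.linalg.eigh(np.cov(P.T)); a=V[:,1]*np.sign(V[0,1])
    q=(P-c)@a
    print(k,len(p),"yaw",np.arctan2(a[1],a[0]).round(3),"x",(c[0]+np.percentile(q,[.2,99.8])).round(1),"cy",c[1].round(1),end=" ")
    for x in(560,610,660):
        g=P[abs(P[:,0]-x)<4][:,1]; print("y",g.min().round(1),g.max().round(1),end=" ")
    print()
s=monitor.sense();print(s["clock"],s["eef_pos"],s["opening"])
E
```

```text
scene0 4731 yaw 0.019 x [478.8 705.1] cy 157.0 y 124.1 188.7 y 124.3 190.0 y 126.0 191.3 
scene 4852 yaw 0.018 x [476.5 709.3] cy 157.8 y 125.1 189.6 y 125.7 190.9 y 127.3 192.5 
top0 5142 yaw 0.016 x [479.1 702.9] cy 156.1 y 123.5 185.8 y 124.9 187.7 y 126.5 187.9 
top 4300 yaw 0.107 x [489.3 701.5] cy 153.8 y 124.8 172.1 y 125.9 188.0 y 127.3 188.8 
11.05 [394.28277746 153.91399577 210.48879793] 0.6566929819970989
```

The placed lid's outline (yaw 0.018, y 125 to 192) matches the original pile's (yaw 0.019, y 124 to 191) within about 2 mm. It lies flat and the gripper is clear.

```bash
python3 -c "
from rig import r
print(r.sign_off())"
```

```text
the job is handed in; nothing more can be done
None
```

I lifted the lid over the stop lip, slid it out of the grooves and laid it flat on the pile, tongue over tongue, with its outline within about 2 mm of the original pile's; the job is handed in at about 11 s, with no verdict shown.

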